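Find the full supplement bottle by its weight

ROBOT

A 7-joint arm with a two-finger parallel gripper is mounted at the origin on the work surface. World frame = base frame: x ahead of the robot, y to its left, z up, the work surface at z = 0. Lengths are in m, angles in rad, forces in N, time in s.
With the tool pointing down it reaches from about 0.4 to 0.85 m from the base axis. Payload 10.4 kg.
Tool frame: the origin (TCP) lies on the centre line of the jaws, within the pads' length; the fingertips stand 11 mm ahead of it and the grasp point (between the pads) lies 8 mm behind it (tip_reach is the distance from the TCP to the fingertips, in m); z points along the fingers, y is the line along which they close (so a half turn about z gives the same grasp; the last joint's range is limited). The gripper opens to 85 mm and grips with 20 to 120 N. Pads are 22 mm wide; open, the fingers measure 114 mm over their backs; the gripper's body (76 mm by 85 mm) begins 54 mm behind the grasp point. The pads swing forward as they close: fully open they stand 13 mm farther back than shut.
Start: joints at [1.089, 0.332, -0.065, 1.46, 0.022, 1.35, -0.088], TCP at [0.277, -0.56, 0.206] pointing down, gripper open.
Joint ranges: [-2.6, 2.6], [-0.5, 2.12], [-1.47, 1.34], [0.16, 2.42], [-1.27, 4.41], [0.06, 2.06], [-2.6, 2.6]. Speed limits (rad/s): [2.22, 2.22, 2.79, 2.79, 3.14, 3.14, 3.14].

INTERFACE

Orientations are given as a unit quaternion [x, y, z, w].
In Python, from workcell import get_obs, camera, hand_in, tip_reach gives the robot as it stands. The module is installed in compiled form; this text tells all that it offers.
- The arm moves only by the tool move_arm, never from a script. Its argument "plan" is a list of rows, each an object with "delta_pos": the shift along the tool's x, y, z in a scale on which 1.0 is 0.8 m, a list of three; "turn": the turn, a rotation vector about the tool's x, y, z in a scale on which 1.0 is pi rad, a list of three; "fingers": the closure, from 0 (fully open) to 1 (shut). A call has 1 to 12 rows; each row is the pose to reach, as a shift and turn from the pose commanded when the call began, along the tool's axes at that moment; what a row does not reach only later rows make up. A row lasts 1/8 s, in which the tool goes at most 62.5 mm and 10.7 degrees, less where a joint would pass 70% of its speed; a pose out of reach is approached as far as the arm can. A call with a gripper value outside its range is refused whole. The fingers move at their own pace and stop on an object; "force" is the grip in N (left out, the last holds). Time passes only in rows, so rows that repeat a pose let the fingers close. It gives the time, the measured TCP pose, the force, the opening and the grip force at its end, in the units of the state.
- get_obs(): the state, without advancing time (a new reading comes with each control period).
- camera(name): name is "scene" or "top" or "wrist"; returns a dict with "color" (384x512x3 uint8, red, green, blue), "range_z" (384x512 float32, m along the optical axis (not along the pixel's ray), 0 where there is no reading), "fx", "fy", "cx", "cy" (pixels), "k1" (the pictures are not rectified: a ray, as slopes to the right and down, at radius r is drawn at 1 + k1 r^2 times it, then the intrinsics apply), "R" (3x3) and "t" (3): a world point X has camera coordinates R X + t; the wrist camera has in their place "tool_from_camera" (4x4, takes a point from camera to tool coordinates, whose origin is the TCP and whose axes are the flange's). Camera axes: x right, y down, z forward; pixel columns grow to the right and rows downward; lengths in m; the calibration is good to about 2 mm. A picture is of the moment at which its call begins: read the wrist's pose just before it.
- hand_in(): hands the job in; it is judged then, once.
The state is a dict: "clock": time; "joint_pos": joint angles; "joint_velocities": joint speeds; "tau": joint torques, N m; "position": TCP position; "ee_rot": TCP orientation; "ft_force": force on the tool from outside, world axes, zero at the start; "torque": the same for the moment, N m; "grip_width": opening from 0.0 (shut) to 1.0 (fully open); "grasp_force": force on a finger pad.
Only numpy, scipy, OpenCV 4.12 (cv2) and the standard library are available. Lean on these libraries where they do the work, as an engineer would, in place of code of your own. Each camera call takes 0.05 s, during which the arm holds its last target. There are 200 camera calls.

TASK

Two look-alike white supplement bottles stand in the counter drawer: one is full, the other is partly used. Pull the drawer out to its stop, lift each bottle in turn to feel which is heavier, and stand the lighter one back in the drawer, leaving the drawer open. Finish while still holding the heavier bottle upright over the black counter mat, about a hand's breadth above it, ready to hand over; keep both bottles upright, leave the things on the counter where they are, and don't knock over the small dropper bottle and tin in the drawer.

Things in the scene. Friction and masses are not known exactly. Their poses are not given: they have to be found in the camera images.
- cabinet: Counter-top drawer unit, light wood, clear acrylic top, 220 (x) x 350 (y) x 170 mm high, fixed; its one drawer has a dark front facing the robot. Origin: centre of the underside; the drawer pulls out along its own -x. A tray of little dropper bottles is fixed on its top, 70 mm high, at least 100 mm behind its front edge.
- drawer (a joint): Drawer travel: 0 shut, 0.160 m at its stop; starts shut or up to 20 mm ajar. Slides with about 2 N of drag and stays where it is left.
- drawer_handle (a point): Centre of the drawer's bar handle: level steel bar, 10 mm diameter, 110 mm long along the unit's y, its axis 38 mm in front of the drawer's front face and 132 mm above the counter (26 mm below the front's top edge, 38 mm below the unit's top). Free from above. Moves with the drawer.
- drawer_floor (a point): Centre of the drawer's inner floor, 24 mm above the counter; axes as the cabinet's. Inside 195 (x) x 310 mm (y); side and rear walls rise 50 mm above the floor; the front, 12 mm thick, reaches 158 mm above the counter. Moves with the drawer.
- bottle_a: White round supplement bottle, green stripe, 122 mm tall: body 70 mm diameter to 80 mm up, ribbed white cap 46 mm diameter from 96 mm to the top. Origin: centre of the underside, z up. Stands in the left or right half of the drawer, near its front, under the unit's top until pulled out. Looks just like the other; each weighs 0.07 to 0.38 kg, the full one at least 0.15 kg more.
- bottle_b: White round supplement bottle, green stripe, 122 mm tall: body 70 mm diameter to 80 mm up, ribbed white cap 46 mm diameter from 96 mm to the top. Origin: centre of the underside, z up. Stands in the left or right half of the drawer, near its front, under the unit's top until pulled out. Looks just like the other; each weighs 0.07 to 0.38 kg, the full one at least 0.15 kg more.
- mat: Black rubber counter mat where goods are handed over, 180 (x) x 200 (y) x 4 mm thick, flat on the counter, left of the drawer unit. Origin: centre of the underside.
- drawer_dropper: Small amber dropper bottle with a black bulb, 28 mm diameter, 70 mm tall, standing in the drawer between and a little behind the two white bottles. Origin: centre of the underside. Leave it standing.
- drawer_tin: Flat round aluminium salve tin, 44 mm diameter, 26 mm tall, at the front of the drawer between the two white bottles. Origin: centre of the underside. Leave it.
- steel_cup: Perforated steel cup, 90 mm diameter, 115 mm tall, on the counter at the right. Origin: centre of the underside. Leave it.
- herb_jar: White jar with a black lid, 96 mm diameter, 156 mm tall, on the counter at the right. Origin: centre of the underside. Leave it.
- dropper_1: Amber dropper bottle, 33 mm diameter, about 100 mm tall, to the left of the mat. Origin: centre of the underside. Leave it.
- dropper_2: Another amber dropper bottle, 33 mm diameter, about 100 mm tall, beyond the mat. Origin: centre of the underside. Leave it.
- carton: Brown carton, 45 (x) x 60 (y) x 95 mm tall, between the mat and the back of the counter. Origin: centre of the underside. Leave it.

How it is judged:
On the way, in this order (a step that is already met when the one before it is completed fails the run):
1. the drawer has been pulled out to its stop (value of joint drawer above 0.152 m), for 0.2 s.
2. both bottles have been tried: the lighter one, too, has been lifted clear in the fingers while the heavier one stands with its weight on the drawer (((z of bottle_b in the frame of drawer_floor above 0.012 m and contact force between bottle_b and the fingers above 0.5 N and contact force between bottle_b and cabinet below 0.1 N and contact force between bottle_a and cabinet above 2 N) or (z of bottle_a in the frame of drawer_floor above 0.012 m and contact force between bottle_a and the fingers above 0.5 N and contact force between bottle_a and cabinet below 0.1 N and contact force between bottle_b and cabinet above 2 N))), for 0.2 s.
At the end, for the whole second after the job is handed in: The heavier bottle is held still over the mat, axis inside its outline, underside 40 to 200 mm above it, within 15 degrees of upright, clear of mat, drawer unit and other bottle; the lighter one stands upright, released, on the drawer floor; the drawer is out at least 125 of 160 mm (value of joint drawer above 0.125 m and ((contact force between bottle_a and the fingers above 1 N and contact force between bottle_a and cabinet below 0.1 N and contact force between bottle_a and mat below 0.1 N and contact force between bottle_a and bottle_b below 0.1 N and height (world z) of bottle_a between 0.044 and 0.204 m and angle between bottle_a's own z axis and vertical below 0.26 rad and linear speed of each of bottle_a, bottle_b below 0.03 m/s and x of bottle_a in the frame of mat between -0.09 and 0.09 m and y of bottle_a in the frame of mat between -0.1 and 0.1 m and x of bottle_b in the frame of drawer_floor between -0.098 and 0.098 m and y of bottle_b in the frame of drawer_floor between -0.155 and 0.155 m and z of bottle_b in the frame of drawer_floor between -0.006 and 0.008 m and angle between bottle_b's own z axis and vertical below 0.12 rad and contact force between bottle_b and cabinet between 0.3 and 2 N and contact force between bottle_b and the arm below 0.1 N and contact force between bottle_b and the fingers below 0.1 N) or (contact force between bottle_b and the fingers above 1 N and contact force between bottle_b and cabinet below 0.1 N and contact force between bottle_b and mat below 0.1 N and contact force between bottle_b and bottle_a below 0.1 N and height (world z) of bottle_b between 0.044 and 0.204 m and angle between bottle_b's own z axis and vertical below 0.26 rad and linear speed of each of bottle_b, bottle_a below 0.03 m/s and x of bottle_b in the frame of mat between -0.09 and 0.09 m and y of bottle_b in the frame of mat between -0.1 and 0.1 m and x of bottle_a in the frame of drawer_floor between -0.098 and 0.098 m and y of bottle_a in the frame of drawer_floor between -0.155 and 0.155 m and z of bottle_a in the frame of drawer_floor between -0.006 and 0.008 m and angle between bottle_a's own z axis and vertical below 0.12 rad and contact force between bottle_a and cabinet between 0.3 and 2 N and contact force between bottle_a and the arm below 0.1 N and contact force between bottle_a and the fingers below 0.1 N))); the arm keeps its last pose, push and grip.
It fails at once if both bottles are lifted at once (z of each of bottle_a, bottle_b in the frame of drawer_floor above 0.015 m).
It fails at once if one of the two bottles is tipped over or dropped on its side (angle between any of bottle_a, bottle_b's own z axis and vertical above 0.6 rad).
It fails at once if the small dropper bottle or the tin in the drawer is knocked over or thrown out (angle between any of drawer_dropper, drawer_tin's own z axis and vertical above 0.6 rad or z of any of drawer_dropper, drawer_tin in the frame of drawer_floor above 0.03 m).
It fails at once if a thing on the counter (steel cup, jar, dropper bottles, carton) is shifted more than 30 mm or tipped (distance of any of steel_cup, herb_jar, dropper_1, dropper_2, carton from where it was at the start of the episode above 0.03 m or angle between any of steel_cup, herb_jar, dropper_1, dropper_2, carton's own z axis and vertical above 0.5 rad).
It also fails if it takes over 72 s, if anything falls off the work surface, if the arm or the gripper's body presses on something with over 40 N, if the wrist force passes 120 N, or if a joint passes its speed limit or range.

## Working session

There is one attempt and no reset: what is moved stays moved. The work goes in short steps, Python scripts to look and compute and a tool call to move; the robot and the scene stay as the last step left them, time stands still between calls to the robot, and variables do not carry over. Pictures are saved under pics/ and viewed, at most 10 in all, crops included, and the job is handed in when it is done.

Besides the shell and the picture viewer there is one more tool, called after ">>>" as name(argument=value, ...) on one line, values as JSON. move_arm: Moves the arm, as the interface text tells. Its arguments: {"type":"object","properties":{"plan":{"type":"array","items":{"type":"object","properties":{"delta_pos":{"type":"array","items":{"type":"number"}},"turn":{"type":"array","items":{"type":"number"}},"fingers":{"type":"number"}}}},"force":{"type":"number"}},"required":["plan"]}

```bash
mkdir -p pics; cat > h.py <<'E'
import numpy as np, cv2
from workcell import get_obs, camera
def rays(c,uv):
    uv=np.atleast_2d(np.asarray(uv,float)); d=np.c_[(uv[:,0]-c['cx'])/c['fx'],(uv[:,1]-c['cy'])/c['fy']]
    s=d.copy()
    for _ in range(20): s=d/(1+c['k1']*(s**2).sum(1,keepdims=True))
    return np.c_[s,np.ones(len(s))]
def onplane(c,uv,z):
    R=np.array(c['R']);t=np.array(c['t']); o=-R.T@t; d=rays(c,uv)@R
    return o+d*((z-o[2])/d[:,2])[:,None]
def cloud(c):
    z=c['range_z']; v,u=np.nonzero(z>0)
    P=rays(c,np.c_[u,v])*z[v,u][:,None]
    W=np.full(z.shape+(3,),np.nan); W[v,u]=(P-np.array(c['t']))@np.array(c['R']); return W
def save(c,n): cv2.imwrite('pics/'+n,cv2.cvtColor(c['color'],cv2.COLOR_RGB2BGR))
E
python3 - <<'E'
from h import *
import pickle
for n in('scene','top'):
    c=camera(n); save(c,n+'.png'); pickle.dump(c,open(n+'.pkl','wb')); print(n,c['R'],c['t'],c['k1'],c['fx'])
print(get_obs())
E
```

```text
scene [[ 0.38969915 -0.92091345  0.00727867]
 [-0.86739418 -0.36968442 -0.33310773]
 [ 0.3094542   0.12349832 -0.94286068]] [-0.2310176   0.57162814  1.1897079 ] -0.06758723944796396 402.99979650342465
top [[ 0.02678911 -0.99960058  0.00900122]
 [-0.98686125 -0.02788078 -0.15914625]
 [ 0.15933365 -0.00461957 -0.98721398]] [-0.04119516  0.60010145  1.16577168] -0.06733305858520923 365.65430605071856
{'clock': 0.1, 'joint_pos': array([ 1.0893938 ,  0.33281802, -0.06472136,  1.46085728,  0.02160617,
        1.34990852, -0.08848913]), 'joint_velocities': array([-0.00187651, -0.00095433,  0.00223916, -0.00395973, -0.00064913,
       -0.00137241,  0.00078961]), 'tau': array([ 2.34367617e-03, -6.26741052e+01,  4.98744892e-02, -3.92432821e+01,
        1.63539487e-02,  6.94107934e-03,  6.69222732e-05]), 'position': array([ 0.27663715, -0.56002825,  0.20548977]), 'ee_rot': array([ 9.73796643e-01,  2.27419609e-01, -1.75284193e-04, -6.23491349e-04]), 'ft_force': array([-0.06627506,  0.55002289, -0.25161779]), 'torque': array([0.05685087, 0.00436908, 0.07615281]), 'grasp_force': 0.0, 'grip_width': 0.9992608746509617}
```

View pics/scene.png

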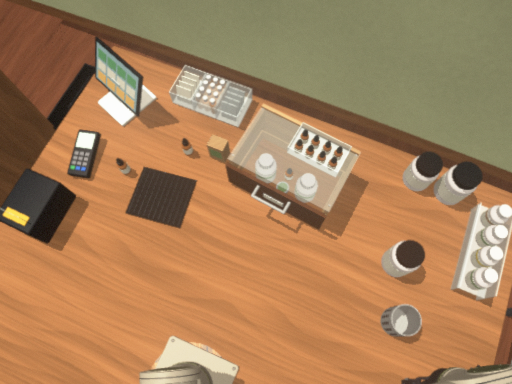

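View pics/top.png

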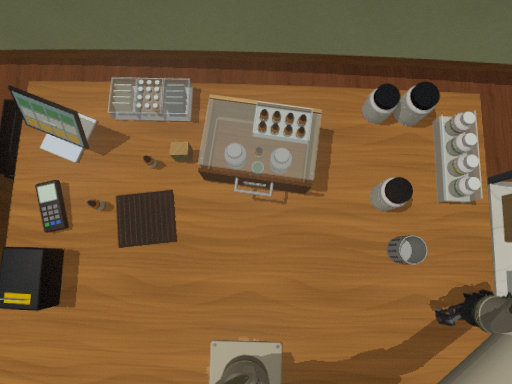

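Both views show the drawer unit: top view has the handle bar at about (236–273, 186–195), bottle caps near (235,152) and (281,157), mat spanning (117–176, 191–247). The jar and cup are at right, dropper_2 at (150,161), and the carton at (180,150).

```bash
python3 - <<'E'
from h import *
import pickle
for n,roi,mroi in(('top',(175,205,228,280),(185,252,110,182)),('scene',(180,216,248,295),(160,232,120,202))):
    c=pickle.load(open(n+'.pkl','rb')); W=cloud(c); im=c['color'].astype(int)
    r=roi; s=np.zeros(im.shape[:2],bool); s[r[0]:r[1],r[2]:r[3]]=1
    m=s&(im.min(2)>150); v,u=np.nonzero(m); uv=np.c_[u,v]
    P=onplane(c,uv,.137); 
    rect=cv2.minAreaRect(P[:,:2].astype(np.float32)); print(n,'handle px',len(P),rect,cv2.boxPoints(rect).round(3).tolist())
    zz=W[m]; print('z',np.nanpercentile(zz[:,2],[10,50,90]))
    s[:]=0; r=mroi; s[r[0]:r[1],r[2]:r[3]]=1
    m=(s&(im.max(2)<70)).astype(np.uint8); k,l,st,ce=cv2.connectedComponentsWithStats(m); i=1+st[1:,4].argmax()
    v,u=np.nonzero(l==i);P=onplane(c,np.c_[u,v],.004); print('mat',cv2.minAreaRect(P[:,:2].astype(np.float32)))
    # cabinet top: depth z~0.17
    M=(abs(W[...,2]-.17)<.006)&(W[...,0]>.4)&(abs(W[...,1])<.4); print('top z pts',M.sum())
    if M.sum()>50:
        k,l,st,ce=cv2.connectedComponentsWithStats(M.astype(np.uint8)); i=1+st[1:,4].argmax()
        print('cab top',cv2.minAreaRect(W[l==i][:,:2].astype(np.float32)))
    caps=dict(top=[(235,151),(281,156)],scene=[(264,160),(309,180)])[n]
    print('caps',onplane(c,caps,.146).round(3).tolist(),[W[v,u].round(3).tolist() for u,v in caps])
    for nm,lo,hi in(('things',.06,.3),):
        M=((W[...,2]>lo)&(W[...,2]<hi)&(W[...,0]>.2)&(W[...,0]<1)).astype(np.uint8)
        k,l,st,ce=cv2.connectedComponentsWithStats(M)
        for i in range(1,k):
            if st[i,4]>25: Q=W[l==i];print(ce[i].round(),st[i,4],np.nanmin(Q,0).round(3),np.nanmax(Q,0).round(3))
E
```

```text
top handle px 17 ((0.603784441947937, -0.010248128324747086), (0.11115087568759918, 0.031437601894140244), 83.35836029052734) [[0.5820000171661377, -0.06400000303983688], [0.6129999756813049, -0.06700000166893005], [0.6259999871253967, 0.0430000014603138], [0.5950000286102295, 0.04699999839067459]]
z [0.13353579 0.13622199 0.13876618]
mat ((0.5073589086532593, 0.35385704040527344), (0.1768522560596466, 0.19695645570755005), 7.667669296264648)
top z pts 6619
cab top ((0.7495913505554199, -0.027563467621803284), (0.3581415116786957, 0.21791546046733856), 83.70014953613281)
caps [[0.713, 0.049, 0.146], [0.701, -0.094, 0.146]] [[0.707, 0.047, 0.167], [0.694, -0.093, 0.171]]
[148.  95.] 912 [0.857 0.223 0.06 ] [0.993 0.498 0.084]
[404. 100.] 1962 [ 0.866 -0.606  0.06 ] [ 0.964 -0.392  0.167]
[123.  86.] 76 [0.953 0.42  0.06 ] [0.963 0.482 0.079]
[175.  96.] 329 [0.886 0.236 0.06 ] [0.961 0.296 0.085]
[ 50. 117.] 2258 [0.732 0.525 0.06 ] [0.886 0.786 0.222]
[123.  92.] 76 [0.93  0.419 0.06 ] [0.94  0.481 0.081]
[148.  98.] 33 [0.903 0.347 0.06 ] [0.923 0.368 0.085]
[260. 143.] 9639 [ 0.576
[... 1546 characters left out ...]
16 [0.854 0.223 0.06 ] [0.993 0.501 0.088]
[291. 163.] 9322 [ 0.575 -0.215  0.06 ] [0.885 0.163 0.245]
[217. 144.] 313 [0.706 0.209 0.06 ] [0.756 0.27  0.102]
[185. 142.] 54 [0.687 0.334 0.06 ] [0.708 0.357 0.098]
[425. 168.] 866 [ 0.868 -0.484  0.061] [ 0.962 -0.389  0.148]
[120. 162.] 60 [0.535 0.502 0.06 ] [0.559 0.524 0.103]
[461. 180.] 1157 [ 0.864 -0.607  0.06 ] [ 0.962 -0.505  0.168]
[ 33. 203.] 3002 [0.203 0.626 0.06 ] [0.394 0.771 0.176]
[469. 244.] 221 [ 0.588 -0.66   0.06 ] [ 0.886 -0.647  0.078]
[491. 250.] 2636 [ 0.588 -0.749  0.06 ] [ 0.875 -0.664  0.163]
[405. 257.] 1020 [ 0.554 -0.502  0.06 ] [ 0.645 -0.408  0.163]
[404. 320.] 464 [ 0.376 -0.557  0.06 ] [ 0.468 -0.466  0.121]
```

```bash
cat >> h.py <<'E'
from scipy.spatial.transform import Rotation as Ro
def go(p,psi):
    "tool delta and turn to reach TCP world p, pointing down, tool x at yaw psi"
    o=get_obs(); R0=Ro.from_quat(o['ee_rot']); T=Ro.from_euler('z',psi)*Ro.from_euler('x',np.pi)
    print('pos',o['position'].round(4),'delta',R0.inv().apply(np.array(p)-o['position']).round(4),'turn',(R0.inv()*T).as_rotvec().round(4))
E
python3 - <<'E'
from h import *
import pickle
for n in('top','scene'):
    c=pickle.load(open(n+'.pkl','rb')); W=cloud(c)
    a=-0.110; ex=np.array([np.cos(a),np.sin(a)]);ey=np.array([-ex[1],ex[0]]); o=np.array([.750,-.0266])
    L=np.stack([(W[...,:2]-o)@ex,(W[...,:2]-o)@ey],-1)
    M=(L[...,0]<-.12)&(L[...,0]>-.21)&(abs(L[...,1])<.08)&(W[...,2]>.10)&(W[...,2]<.150)
    h=np.histogram(L[M][:,0],bins=np.arange(-.2,-.1,.005)); print(n,h[0],h[1].round(3))
    B=M&(W[...,2]>.12)&(W[...,2]<.145)&(L[...,0]<-.14); print(np.median(L[B],0),L[B].min(0),L[B].max(0),np.median(W[B][:,2]))
    F=(W[...,2]>.15)&(W[...,2]<.165)&(L[...,0]<-.1)&(abs(L[...,1])<.17); print('front top',L[F].min(0),L[F].max(0),np.percentile(L[F][:,0],[5,50]))
go([.59,-.009,.3],1.461)
E
```

```text
top [  0   0   0   0   0   3  72  49  13  11   9  10   9  13 149   0   0   0
   0] [-0.2   -0.195 -0.19  -0.185 -0.18  -0.175 -0.17  -0.165 -0.16  -0.155
 -0.15  -0.145 -0.14  -0.135 -0.13  -0.125 -0.12  -0.115 -0.11  -0.105]
[-0.16429794 -0.0022369 ] [-0.1707128  -0.06058254] [-0.14002182  0.05881872] 0.13464167385331732
front top [-0.7224484  -0.16958886] [-0.10034473  0.16981946] [-0.6944328  -0.12256133]
scene [  0   0   0   0   0  19  69  37   9  13   9   8  12   8 236   0   0   0
   0] [-0.2   -0.195 -0.19  -0.185 -0.18  -0.175 -0.17  -0.165 -0.16  -0.155
 -0.15  -0.145 -0.14  -0.135 -0.13  -0.125 -0.12  -0.115 -0.11  -0.105]
[-0.16536058 -0.00114118] [-0.17188116 -0.05826192] [-0.14100021  0.06179472] 0.13548021905827506
front top [-0.7209488  -0.16988121] [-0.10113515  0.16996752] [-0.12927556 -0.12308899]
pos [ 0.2766 -0.56    0.2055] delta [ 0.525  -0.3554 -0.0941] turn [-1.2000e-03 -6.0000e-04 -1.0021e+00]
```

The manual's scale: shifts go in shares of 0.8 m and turns go in shares of pi rad. Converting my numbers, 0.52 m is 0.65, -0.357 m is -0.4463, -1 rad is -0.3183.

>>> move_arm(plan=[{"delta_pos": [0, 0, -0.075], "turn": [0, 0, 0], "fingers": 0.7}, {"delta_pos": [0, 0, -0.1175], "turn": [0, 0, -0.0318], "fingers": 0.7}, {"delta_pos": [0.65, -0.4463, -0.1175], "turn": [0, 0, -0.3183], "fingers": 0.7}, {"delta_pos": [0.65, -0.4463, -0.1175], "turn": [0, 0, -0.3183], "fingers": 0.7}, {"delta_pos": [0.65, -0.4463, -0.1175], "turn": [0, 0, -0.3183], "fingers": 0.7}, {"delta_pos": [0.65, -0.4463, -0.1175], "turn": [0, 0, -0.3183], "fingers": 0.7}, {"delta_pos": [0.65, -0.4463, -0.1175], "turn": [0, 0, -0.3183], "fingers": 0.7}, {"delta_pos": [0.65, -0.4463, -0.1175], "turn": [0, 0, -0.3183], "fingers": 0.7}, {"delta_pos": [0.65, -0.4463, -0.1175], "turn": [0, 0, -0.3183], "fingers": 0.7}, {"delta_pos": [0.65, -0.4463, -0.1175], "turn": [0, 0, -0.3183], "fingers": 0.7}, {"delta_pos": [0.65, -0.4463, -0.1175], "turn": [0, 0, -0.3183], "fingers": 0.7}, {"delta_pos": [0.65, -0.4463, -0.1175], "turn": [0, 0, -0.3183], "fingers": 0.7}], force=30)

```text
clock: 1.6
position: [0.5827, -0.0135, 0.3001]
ee_rot: [0.746, 0.666, -0.0, 0.0]
ft_force: [0.4, -0.5, -0.4]
grip_width: 0.302
grasp_force: 0.0
```

```bash
python3 - <<'E'
from h import *
go([.5845,-.0085,.123],1.461); o=get_obs(); print(o['grip_width'],o['ft_force'],o['clock'],o['joint_pos'].round(2))
E
```

```text
pos [ 0.5827 -0.0135  0.3001] delta [0.0052 0.0012 0.1771] turn [-0.      0.0003 -0.0029]
0.3015338448742835 [ 0.40387696 -0.54192383 -0.35402768] 1.6 [ 0.44  0.26 -0.61  1.4   0.15  1.53 -0.27]
```

Converted, 0.177 m is 0.2213, 0.155 m is 0.1938, -0.003 rad is -0.001.

>>> move_arm(plan=[{"delta_pos": [0.0063, 0.0013, 0.0625], "turn": [0, 0, -0.001], "fingers": 0.7}, {"delta_pos": [0.0063, 0.0013, 0.125], "turn": [0, 0, -0.001], "fingers": 0.7}, {"delta_pos": [0.0063, 0.0013, 0.1625], "turn": [0, 0, -0.001], "fingers": 0.7}, {"delta_pos": [0.0063, 0.0013, 0.1938], "turn": [0, 0, -0.001], "fingers": 0.7}, {"delta_pos": [0.0063, 0.0013, 0.2213], "turn": [0, 0, -0.001], "fingers": 0.7}, {"delta_pos": [0.0063, 0.0013, 0.2213], "turn": [0, 0, -0.001], "fingers": 0.7}, {"delta_pos": [0.0063, 0.0013, 0.2213], "turn": [0, 0, -0.001], "fingers": 1}, {"delta_pos": [0.0063, 0.0013, 0.2213], "turn": [0, 0, -0.001], "fingers": 1}, {"delta_pos": [0.0063, 0.0013, 0.2213], "turn": [0, 0, -0.001], "fingers": 1}, {"delta_pos": [0.0063, 0.0013, 0.2213], "turn": [0, 0, -0.001], "fingers": 1}], force=30)

```text
clock: 2.85
position: [0.5839, -0.0102, 0.1236]
ee_rot: [0.745, 0.668, 0.0, 0.0]
ft_force: [0.5, -1.0, -1.4]
grip_width: -0.001
grasp_force: 0.0
```

```bash
python3 - <<'E'
from h import *
c=camera('scene'); save(c,'s2.png'); a=cv2.imread('pics/s2.png')[130:250,210:350]
w=camera('wrist'); save(w,'w2.png'); b=cv2.imread('pics/w2.png')
cv2.imwrite('pics/c2.png',np.hstack([cv2.resize(a,(420,360)),cv2.resize(b,(380,360))]))
o=get_obs(); print(o['position'],o['grip_width'])
E
```

```text
[ 0.58374149 -0.01016932  0.12337336] -0.00012545525679533246
```

View pics/c2.png

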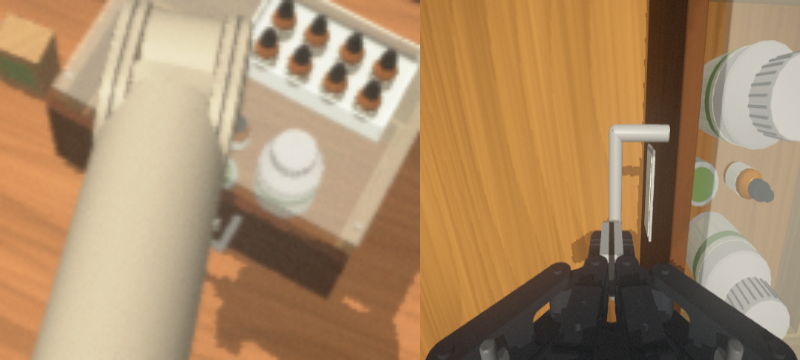

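The wrist half shows the bar (column ~613) running straight into the shut fingertips at (613,235); I'll check numerically whether it lies above, below or between them.

```bash
python3 - <<'E'
from h import *
o=get_obs(); w=camera('wrist'); T=np.array(w['tool_from_camera']); z=w['range_z']
s=np.array([512/380,384/360])
R0=Ro.from_quat(o['ee_rot'])
for x,y in[(613,140),(613,160),(613,180),(613,200),(613,215),(613,235),(613,250),(600,240),(628,240),(605,200),(622,200),(640,133)]:
    u,v=((np.array([x-420,y]))*s).astype(int); p=rays(w,[(u,v)])[0]*z[v,u]; t=T[:3,:3]@p+T[:3,3]
    print(x,y,w['color'][v,u],'tool',t.round(4),'world',(R0.apply(t)+o['position']).round(4))
im=cv2.imread('pics/w2.png'); cv2.imwrite('pics/c3.png',cv2.resize(im[200:384,150:380],None,fx=3,fy=3))
E
```

```text
613 140 [198 191 179] tool [ 0.0541  0.0011 -0.0142] world [0.5907 0.0435 0.1376]
613 160 [198 191 180] tool [ 0.0427  0.0011 -0.0127] world [0.5895 0.0321 0.1361]
613 180 [199 193 180] tool [ 0.0306  0.0011 -0.0133] world [0.5882 0.0201 0.1367]
613 200 [196 191 181] tool [ 0.0182  0.0011 -0.0129] world [0.5868 0.0078 0.1362]
613 215 [199 193 181] tool [ 0.0085  0.0011 -0.0128] world [ 0.5858 -0.0019  0.1362]
613 235 [76 61 52] tool [ 0.0116  0.0009 -0.0441] world [0.5859 0.0013 0.1674]
613 250 [60 46 39] tool [ 0.0115  0.0008 -0.0582] world [0.5858 0.0012 0.1815]
600 240 [87 75 68] tool [ 0.0073 -0.0077 -0.0419] world [ 0.5769 -0.0021  0.1653]
628 240 [81 71 69] tool [ 0.0079  0.0103 -0.0431] world [ 0.5949 -0.0034  0.1665]
605 200 [202 144  77] tool [-0.0332 -0.0093  0.1241] world [ 0.5709 -0.0422 -0.0008]
622 200 [199 146  84] tool [-0.0337  0.015   0.1253] world [ 0.595  -0.0453 -0.0019]
640 133 [231 227 215] tool [ 0.0581  0.0197 -0.0133] world [0.6097 0.0454 0.1367]
```

View pics/c3.png

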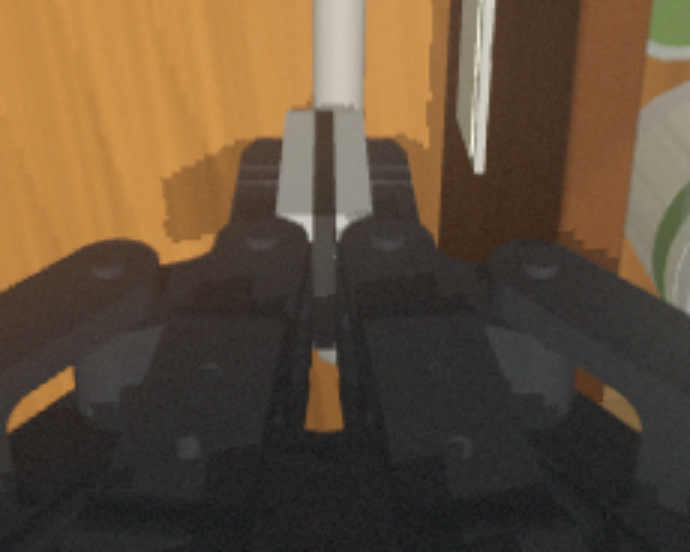

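```bash
python3 - <<'E'
from h import *
w=camera('wrist'); T=np.linalg.inv(np.array(w['tool_from_camera'])); print(np.array(w['tool_from_camera']).round(3))
def pr(p):
    q=T[:3,:3]@np.array(p)+T[:3,3]; s=q[:2]/q[2]; s=s*(1+w['k1']*(s@s)); return np.array([w['fx']*s[0]+w['cx'],w['fy']*s[1]+w['cy']])
for p in [(.011,0,.011),(.011,0,.0),(.011,0,-.008),(.011,0,-.02),(.011,0,-.04),(-.011,0,.011)]: print(p,((pr(p)-[150,200])*3).round())
z=w['range_z'];t=np.array(w['tool_from_camera'])
for x,y in[(300,120),(300,150),(300,190),(300,220),(325,120),(325,160),(325,200),(325,355),(350,150),(265,160),(390,160)]:
    u,v=150+x//3,200+y//3; p=rays(w,[(u,v)])[0]*z[v,u]; print(x,y,w['color'][v,u],(t[:3,:3]@p+t[:3,3]).round(4))
o=get_obs();print(o['ft_force'],o['grip_width'],o['grasp_force'])
E
```

```text
[[-0.001 -0.955 -0.297  0.076]
 [ 1.    -0.001 -0.    -0.   ]
 [-0.    -0.297  0.955 -0.167]
 [ 0.     0.     0.     1.   ]]
(0.011, 0, 0.011) [324.  31.]
(0.011, 0, 0.0) [324.  50.]
(0.011, 0, -0.008) [324.  65.]
(0.011, 0, -0.02) [324.  90.]
(0.011, 0, -0.04) [324. 141.]
(-0.011, 0, 0.011) [324. 125.]
300 120 [155 150 140] [ 0.0111 -0.004  -0.0325]
300 150 [151 147 138] [ 0.0114 -0.0038 -0.0436]
300 190 [149 144 135] [ 0.0109 -0.0035 -0.0546]
300 220 [205 203 195] [ 0.0103 -0.0033 -0.0617]
325 120 [80 66 51] [ 0.0116 -0.     -0.0335]
325 160 [76 62 52] [ 0.0112 -0.     -0.0462]
325 200 [66 55 48] [ 0.0114 -0.0001 -0.0579]
325 355 [139 136 128] [-0.0531 -0.0001 -0.0126]
350 150 [151 148 138] [ 0.0122  0.0036 -0.0452]
265 160 [81 66 55] [ 0.0074 -0.0097 -0.0391]
390 160 [76 67 58] [ 0.0077  0.0106 -0.0398]
[-0.45908831 -0.07383956  0.37027687] 0.003328546792997069 0.0
```

```bash
python3 - <<'E'
from workcell import tip_reach
print(tip_reach() if callable(tip_reach) else tip_reach)
E
```

```text
0.011
```

The depth shows the real fingertips about 27 mm *behind* the stated TCP (38 mm off the stated tip_reach), so they closed 13 mm above the bar. I'll work with the measured offset: reopen, descend 37 mm more, grip.

>>> move_arm(plan=[{"delta_pos": [0, 0.0013, 0], "turn": [0, 0, 0], "fingers": 0.7}, {"delta_pos": [0, 0.0013, 0], "turn": [0, 0, 0], "fingers": 0.7}, {"delta_pos": [0, 0.0013, 0], "turn": [0, 0, 0], "fingers": 0.7}, {"delta_pos": [0, 0.0013, 0.015], "turn": [0, 0, 0], "fingers": 0.7}, {"delta_pos": [0, 0.0013, 0.03], "turn": [0, 0, 0], "fingers": 0.7}, {"delta_pos": [0, 0.0013, 0.0463], "turn": [0, 0, 0], "fingers": 0.7}, {"delta_pos": [0, 0.0013, 0.0463], "turn": [0, 0, 0], "fingers": 0.7}, {"delta_pos": [0, 0.0013, 0.0463], "turn": [0, 0, 0], "fingers": 1}, {"delta_pos": [0, 0.0013, 0.0463], "turn": [0, 0, 0], "fingers": 1}, {"delta_pos": [0, 0.0013, 0.0463], "turn": [0, 0, 0], "fingers": 1}, {"delta_pos": [0, 0.0013, 0.0463], "turn": [0, 0, 0], "fingers": 1}], force=40)

```text
clock: 4.42
position: [0.5853, -0.0102, 0.0863]
ee_rot: [0.745, 0.668, 0.0, 0.0]
ft_force: [1.5, 0.2, 5.0]
grip_width: 0.099
grasp_force: 39.0
```

Converted, -0.14 m is -0.175, -0.138 m is -0.1725.

>>> move_arm(plan=[{"delta_pos": [0, -0.0188, 0], "fingers": 1, "turn": [0, 0, 0]}, {"delta_pos": [0, -0.0438, 0], "fingers": 1, "turn": [0, 0, 0]}, {"delta_pos": [0, -0.0688, 0], "fingers": 1, "turn": [0, 0, 0]}, {"delta_pos": [0, -0.0938, 0], "fingers": 1, "turn": [0, 0, 0]}, {"delta_pos": [0, -0.1188, 0], "fingers": 1, "turn": [0, 0, 0]}, {"delta_pos": [0, -0.1438, 0], "fingers": 1, "turn": [0, 0, 0]}, {"delta_pos": [0, -0.1563, 0], "fingers": 1, "turn": [0, 0, 0]}, {"delta_pos": [0, -0.1663, 0], "fingers": 1, "turn": [0, 0, 0]}, {"delta_pos": [0, -0.1725, 0], "fingers": 1, "turn": [0, 0, 0]}, {"delta_pos": [0, -0.175, 0], "fingers": 1, "turn": [0, 0, 0]}, {"delta_pos": [0, -0.175, 0], "fingers": 1, "turn": [0, 0, 0]}])

```text
clock: 5.8
position: [0.4455, 0.0055, 0.0863]
ee_rot: [0.744, 0.668, 0.0, -0.0]
ft_force: [-0.4, 4.4, 6.6]
grip_width: 0.102
grasp_force: 40.1
```

Converted, -0.003 m is -0.0038, -0.002 m is -0.0025.

>>> move_arm(plan=[{"delta_pos": [0, -0.0013, 0], "fingers": 1, "turn": [0, 0, 0]}, {"delta_pos": [0, -0.0025, 0], "fingers": 1, "turn": [0, 0, 0]}, {"delta_pos": [0, -0.0038, 0], "fingers": 1, "turn": [0, 0, 0]}, {"delta_pos": [0, -0.0038, 0], "fingers": 1, "turn": [0, 0, 0]}, {"delta_pos": [0, -0.0038, 0], "fingers": 1, "turn": [0, 0, 0]}])

```text
clock: 6.42
position: [0.4428, 0.0058, 0.0863]
ee_rot: [0.744, 0.668, 0.0, -0.0]
ft_force: [1.1, 5.3, 4.8]
grip_width: 0.106
grasp_force: 39.9
```

Converted, -0.003 m is -0.0038, -0.002 m is -0.0025.

>>> move_arm(plan=[{"delta_pos": [0, -0.0013, 0], "fingers": 1, "turn": [0, 0, 0]}, {"delta_pos": [0, -0.0025, 0], "fingers": 1, "turn": [0, 0, 0]}, {"delta_pos": [0, -0.0038, 0], "fingers": 1, "turn": [0, 0, 0]}, {"delta_pos": [0, -0.0038, 0], "fingers": 1, "turn": [0, 0, 0]}])

```text
clock: 6.92
position: [0.4398, 0.0061, 0.0863]
ee_rot: [0.744, 0.668, 0.0, -0.0]
ft_force: [1.6, 5.8, 4.7]
grip_width: 0.1
grasp_force: 39.9
```

Converted, -0.003 m is -0.0038, -0.002 m is -0.0025.

>>> move_arm(plan=[{"delta_pos": [0, -0.0013, 0], "fingers": 1, "turn": [0, 0, 0]}, {"delta_pos": [0, -0.0025, 0], "fingers": 1, "turn": [0, 0, 0]}, {"delta_pos": [0, -0.0038, 0], "fingers": 1, "turn": [0, 0, 0]}, {"delta_pos": [0, -0.0038, 0], "fingers": 1, "turn": [0, 0, 0]}])

```text
clock: 7.42
position: [0.4383, 0.0063, 0.0863]
ee_rot: [0.745, 0.668, 0.002, 0.001]
ft_force: [10.7, 4.6, -5.2]
grip_width: 0.102
grasp_force: 39.2
```

```bash
python3 - <<'E'
from h import *
a=-0.110; ex=np.array([np.cos(a),np.sin(a)]);ey=np.array([-ex[1],ex[0]]); o=np.array([.750,-.0266])
for n in('top','scene'):
    c=camera(n); W=cloud(c); save(c,n+'3.png')
    L=np.stack([(W[...,:2]-o)@ex,(W[...,:2]-o)@ey],-1)
    M=(L[...,0]<-.2)&(L[...,0]>-.36)&(abs(L[...,1])<.17)&(W[...,2]>.147)&(W[...,2]<.165); print(n,np.histogram(L[M][:,0],bins=np.arange(-.36,-.2,.01)))
a=cv2.imread('pics/scene3.png')[120:270,200:350]; w=camera('wrist'); save(w,'w3.png'); b=cv2.imread('pics/w3.png')
cv2.imwrite('pics/c4.png',np.hstack([cv2.resize(a,(380,384)),b[:,60:460]]))
E
```

```text
top (array([  0,   0,   0,   0,   0,   0,   0,   0, 159, 118,   0,   0,   0,
         0,   0]), array([-0.36, -0.35, -0.34, -0.33, -0.32, -0.31, -0.3 , -0.29, -0.28,
       -0.27, -0.26, -0.25, -0.24, -0.23, -0.22, -0.21]))
scene (array([  0,   0,   0,   0,   0,   0,   0,   0, 186,  88,   0,   0,   0,
         0,   0]), array([-0.36, -0.35, -0.34, -0.33, -0.32, -0.31, -0.3 , -0.29, -0.28,
       -0.27, -0.26, -0.25, -0.24, -0.23, -0.22, -0.21]))
```

View pics/c4.png

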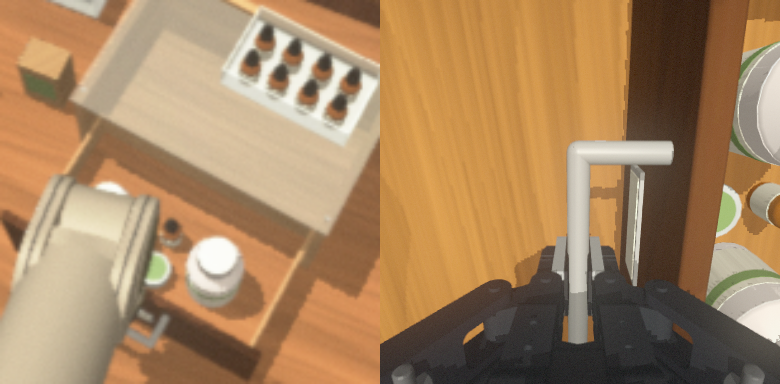

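At the stop (10.7 N reaction, drawer front at about −0.275 in unit x). Release and rise, turning for the bottle grasp.

Converted, -0.23 m is -0.2875, -0.08 m is -0.1, 1.18 rad is 0.3756.

>>> move_arm(plan=[{"delta_pos": [0, 0, 0], "fingers": 0.7, "turn": [0, 0, 0]}, {"delta_pos": [0, 0, 0], "fingers": 0.7, "turn": [0, 0, 0]}, {"delta_pos": [0, 0, 0], "fingers": 0.7, "turn": [0, 0, 0]}, {"delta_pos": [0, 0, -0.0375], "fingers": 0.7, "turn": [0, 0, 0]}, {"delta_pos": [0, 0, -0.1], "fingers": 0.7, "turn": [0, 0, 0]}, {"delta_pos": [0, 0, -0.175], "fingers": 0, "turn": [0, 0, 0.0318]}, {"delta_pos": [0, 0, -0.25], "fingers": 0, "turn": [0, 0, 0.0891]}, {"delta_pos": [0, 0, -0.2875], "fingers": 0, "turn": [0, 0, 0.1464]}, {"delta_pos": [0, 0, -0.2875], "fingers": 0, "turn": [0, 0, 0.2037]}, {"delta_pos": [0, 0, -0.2875], "fingers": 0, "turn": [0, 0, 0.261]}, {"delta_pos": [0, 0, -0.2875], "fingers": 0, "turn": [0, 0, 0.3183]}, {"delta_pos": [0, 0, -0.2875], "fingers": 0, "turn": [0, 0, 0.3756]}])

```text
clock: 9.07
position: [0.4364, 0.0057, 0.3161]
ee_rot: [0.991, 0.137, -0.0, 0.0]
ft_force: [0.1, -0.1, -0.4]
grip_width: 1.0
grasp_force: 0.0
```

```bash
python3 - <<'E'
from h import *
go([.47,0,.32],-.11)
for n in('top','scene'):
    c=camera(n); save(c,n+'4.png')
o=get_obs(); w=camera('wrist'); save(w,'w4.png'); print(o['joint_pos'].round(2),o['ft_force'])
a=cv2.imread('pics/scene4.png')[120:270,200:350]; b=cv2.imread('pics/top4.png')[120:240,180:330]
cv2.imwrite('pics/c5.png',np.hstack([cv2.resize(a,(300,300)),cv2.resize(b,(375,300))]))
E
```

```text
pos [0.4364 0.0057 0.3161] delta [ 0.0307  0.0147 -0.0039] turn [3.000e-04 2.000e-04 3.856e-01]
[ 0.63 -0.11 -0.68  1.7  -0.07  1.53 -1.33] [0.50904559 0.38942968 0.21512662]
```

View pics/c5.png

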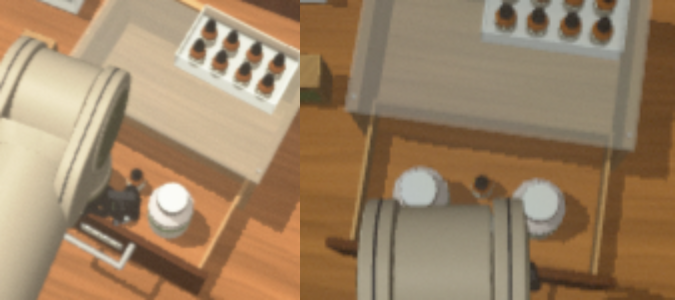

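Crop shows both caps: top-image left cap at about (228,195), partly hidden by the wrist, right cap at (276,200). I'll fit cap circles from the depth.

```bash
cat >> h.py <<'E'
from scipy.optimize import least_squares
def caps(cams=('top','scene')):
    for n in cams:
        c=camera(n); W=cloud(c); M=(abs(W[...,2]-.146)<.007)&(W[...,0]>.5)&(W[...,0]<.63)&(abs(W[...,1])<.15)&(c['color'].min(2)>120)
        k,l,st,ce=cv2.connectedComponentsWithStats(M.astype(np.uint8))
        for i in range(1,k):
            if st[i,4]<15: continue
            P=W[l==i]; h=cv2.convexHull(P[:,:2].astype(np.float32))[:,0]
            (cc,r)=cv2.minEnclosingCircle(h); print(n,ce[i].round(),st[i,4],'circle',np.round(cc,4),round(r,4),'z',np.median(P[:,2]).round(4),'mean',P[:,:2].mean(0).round(4))
E
python3 - <<'E'
from h import *
caps()
o=get_obs(); w=camera('wrist'); T=np.array(w['tool_from_camera']); z=w['range_z']; v,u=np.nonzero(z>0)
P=rays(w,np.c_[u,v])*z[v,u][:,None]; P=P@T[:3,:3].T+T[:3,3]; X=Ro.from_quat(o['ee_rot']).apply(P)+o['position']
m=(X[:,2]>.13)&(X[:,2]<.152)&(X[:,0]>.5)&(X[:,0]<.63); 
for s in(1,-1):
    Q=X[m&(X[:,1]*s>0)]; print('wrist',len(Q), Q.size and (Q.min(0).round(3),Q.max(0).round(3)))
E
```

```text
top [227. 195.] 163 circle [0.5732 0.0686] 0.0229 z 0.1445 mean [0.5732 0.0685]
top [276. 201.] 168 circle [ 0.5611 -0.08  ] 0.0233 z 0.1451 mean [ 0.5609 -0.0804]
scene [286. 219.] 181 circle [ 0.5602 -0.0779] 0.0238 z 0.1456 mean [ 0.5593 -0.0783]
wrist 1835 (array([0.5  , 0.046, 0.13 ]), array([0.597, 0.173, 0.151]))
wrist 1700 (array([ 0.538, -0.19 ,  0.13 ]), array([ 0.63 , -0.055,  0.152]))
```

```bash
python3 - <<'E'
from h import *
go([.573,.0685,.25],-.11);go([.573,.0685,.09],-.11)
E
```

```text
pos [0.4365 0.0059 0.3162] delta [ 0.1486 -0.0217  0.0662] turn [1.000e-04 0.000e+00 3.951e-01]
pos [0.4365 0.0059 0.3162] delta [ 0.1486 -0.0217  0.2262] turn [1.000e-04 0.000e+00 3.951e-01]
```

Converted, 0.2 m is 0.25, 0.09 m is 0.1125, 0.395 rad is 0.1257.

>>> move_arm(plan=[{"delta_pos": [0.05, -0.0063, 0], "fingers": 0, "turn": [0, 0, 0.0477]}, {"delta_pos": [0.1125, -0.0163, 0.025], "fingers": 0, "turn": [0, 0, 0.0955]}, {"delta_pos": [0.175, -0.0263, 0.05], "fingers": 0, "turn": [0, 0, 0.1257]}, {"delta_pos": [0.1856, -0.0269, 0.0825], "fingers": 0, "turn": [0, 0, 0.1257]}, {"delta_pos": [0.1856, -0.0269, 0.125], "fingers": 0, "turn": [0, 0, 0.1257]}, {"delta_pos": [0.1856, -0.0269, 0.1625], "fingers": 0, "turn": [0, 0, 0.1257]}, {"delta_pos": [0.1856, -0.0269, 0.2], "fingers": 0, "turn": [0, 0, 0.1257]}, {"delta_pos": [0.1856, -0.0269, 0.2313], "fingers": 0, "turn": [0, 0, 0.1257]}, {"delta_pos": [0.1856, -0.0269, 0.25], "fingers": 0, "turn": [0, 0, 0.1257]}, {"delta_pos": [0.1856, -0.0269, 0.25], "fingers": 0, "turn": [0, 0, 0.1257]}])

```text
clock: 10.62
position: [0.5728, 0.0678, 0.1155]
ee_rot: [0.998, -0.056, -0.001, 0.0]
ft_force: [0.7, 0.1, -0.1]
grip_width: 1.0
grasp_force: 0.0
```

```bash
python3 - <<'E'
from h import *
go([.573,.0685,.09],-.11)
w=camera('wrist'); save(w,'w5.png')
o=get_obs();print(o['ft_force'],o['torque'])
E
```

```text
pos [0.5728 0.0678 0.1155] delta [ 0.0002 -0.0008  0.0255] turn [ 0.0002  0.0015 -0.0022]
[-0.35778084 -0.88152356  0.38789249] [-0.00888598  0.01467405 -0.03533977]
```

View pics/w5.png

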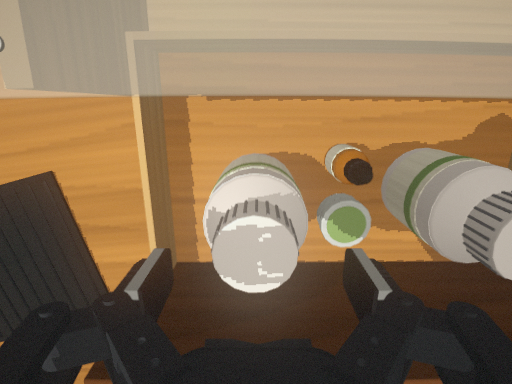

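The left cap (256,250) is centred between the open fingers (150 and 368). Descend and grip.

Converted, 0.0255 m is 0.0319, 0.013 m is 0.0163.

>>> move_arm(plan=[{"delta_pos": [0, -0.0013, 0.0163], "fingers": 0, "turn": [0, 0, 0]}, {"delta_pos": [0, -0.0013, 0.0319], "fingers": 0, "turn": [0, 0, 0]}, {"delta_pos": [0, -0.0013, 0.0319], "fingers": 0.3, "turn": [0, 0, 0]}, {"delta_pos": [0, -0.0013, 0.0319], "fingers": 0.7, "turn": [0, 0, 0]}, {"delta_pos": [0, -0.0013, 0.0319], "fingers": 1, "turn": [0, 0, 0]}, {"delta_pos": [0, -0.0013, 0.0319], "fingers": 1, "turn": [0, 0, 0]}, {"delta_pos": [0, -0.0013, 0.0319], "fingers": 1, "turn": [0, 0, 0]}, {"delta_pos": [0, -0.0013, 0.0319], "fingers": 1, "turn": [0, 0, 0]}], force=35)

```text
clock: 11.68
position: [0.5737, 0.0691, 0.0912]
ee_rot: [0.998, -0.057, 0.0, -0.0]
ft_force: [-0.6, 2.4, 5.4]
grip_width: 0.528
grasp_force: 36.9
```

Converted, -0.035 m is -0.0438, -0.025 m is -0.0313.

>>> move_arm(plan=[{"delta_pos": [0, 0, -0.0125], "fingers": 1, "turn": [0, 0, 0]}, {"delta_pos": [0, 0, -0.0313], "fingers": 1, "turn": [0, 0, 0]}, {"delta_pos": [0, 0, -0.0438], "fingers": 1, "turn": [0, 0, 0]}, {"delta_pos": [0, 0, -0.0438], "fingers": 1, "turn": [0, 0, 0]}, {"delta_pos": [0, 0, -0.0438], "fingers": 1, "turn": [0, 0, 0]}, {"delta_pos": [0, 0, -0.0438], "fingers": 1, "turn": [0, 0, 0]}, {"delta_pos": [0, 0, -0.0438], "fingers": 1, "turn": [0, 0, 0]}, {"delta_pos": [0, 0, -0.0438], "fingers": 1, "turn": [0, 0, 0]}])

```text
clock: 12.68
position: [0.5733, 0.0689, 0.1256]
ee_rot: [0.998, -0.057, -0.0, 0.0]
ft_force: [0.1, 0.4, -3.0]
grip_width: 0.528
grasp_force: 36.6
```

```bash
python3 - <<'E'
from h import *
f=[]
for _ in range(5): camera('top'); f.append(get_obs()['ft_force'])
print(np.round(f,2),get_obs()['grip_width'])
E
```

```text
[[-0.29  0.23 -3.33]
 [ 0.41 -0.38 -3.82]
 [ 0.63 -0.33 -4.02]
 [ 0.2  -0.55 -2.63]
 [-0.57  0.09 -4.04]] 0.5258991686758065
```

The left one weighs about 3.5 N, probably the full one. Put it back, then try the right one.

Converted, -0.085 m is -0.1063, -0.035 m is -0.0438.

>>> move_arm(plan=[{"delta_pos": [0, 0, 0.015], "fingers": 1, "turn": [0, 0, 0]}, {"delta_pos": [0, 0, 0.03], "fingers": 1, "turn": [0, 0, 0]}, {"delta_pos": [0, 0, 0.04], "fingers": 1, "turn": [0, 0, 0]}, {"delta_pos": [0, 0, 0.0438], "fingers": 1, "turn": [0, 0, 0]}, {"delta_pos": [0, 0, 0.0438], "fingers": 1, "turn": [0, 0, 0]}, {"delta_pos": [0, 0, 0.0438], "fingers": 0, "turn": [0, 0, 0]}, {"delta_pos": [0, 0, 0.0438], "fingers": 0, "turn": [0, 0, 0]}, {"delta_pos": [0, 0, 0.0438], "fingers": 0, "turn": [0, 0, 0]}, {"delta_pos": [0, 0, 0.0188], "fingers": 0, "turn": [0, 0, 0]}, {"delta_pos": [0, 0, -0.0438], "fingers": 0, "turn": [0, 0, 0]}, {"delta_pos": [0, 0, -0.1063], "fingers": 0, "turn": [0, 0, 0]}, {"delta_pos": [0, 0, -0.1063], "fingers": 0, "turn": [0, 0, 0]}])

```text
clock: 14.42
position: [0.5755, 0.0699, 0.2163]
ee_rot: [0.998, -0.056, 0.004, -0.001]
ft_force: [-1.0, 0.2, 0.4]
grip_width: 0.995
grasp_force: 0.0
```

```bash
python3 - <<'E'
from h import *
caps(); go([.5605,-.079,.2],-.11); print(get_obs()['ft_force'])
E
```

```text
top [276. 200.] 158 circle [ 0.5638 -0.0808] 0.0222 z 0.1443 mean [ 0.5632 -0.0802]
scene [286. 218.] 178 circle [ 0.5617 -0.0783] 0.0234 z 0.1452 mean [ 0.561  -0.0787]
pos [0.5736 0.069  0.2119] delta [0.0037 0.1485 0.0119] turn [ 0.     -0.0018 -0.0032]
[-0.22766403  0.3103217  -1.26876313]
```

Converted, 0.149 m is 0.1863, 0.121 m is 0.1513.

>>> move_arm(plan=[{"delta_pos": [0.0025, 0.0625, 0], "fingers": 0, "turn": [0, 0, 0]}, {"delta_pos": [0.005, 0.125, 0], "fingers": 0, "turn": [0, 0, 0]}, {"delta_pos": [0.0056, 0.1863, 0.0125], "fingers": 0, "turn": [0, 0, 0]}, {"delta_pos": [0.0056, 0.1863, 0.0375], "fingers": 0, "turn": [0, 0, 0]}, {"delta_pos": [0.0056, 0.1863, 0.0625], "fingers": 0, "turn": [0, 0, 0]}, {"delta_pos": [0.0056, 0.1863, 0.0938], "fingers": 0, "turn": [0, 0, 0]}, {"delta_pos": [0.0056, 0.1863, 0.1188], "fingers": 0, "turn": [0, 0, 0]}, {"delta_pos": [0.0056, 0.1863, 0.1375], "fingers": 0, "turn": [0, 0, 0]}, {"delta_pos": [0.0056, 0.1863, 0.1513], "fingers": 0, "turn": [0, 0, 0]}, {"delta_pos": [0.0056, 0.1863, 0.1513], "fingers": 0, "turn": [0, 0, 0]}])

```text
clock: 15.78
position: [0.5606, -0.0796, 0.0891]
ee_rot: [0.998, -0.056, -0.001, -0.0]
ft_force: [0.6, 0.0, -0.3]
grip_width: 1.003
grasp_force: 0.0
```

>>> move_arm(plan=[{"delta_pos": [0, 0, 0], "fingers": 0.3, "turn": [0, 0, 0]}, {"delta_pos": [0, 0, 0], "fingers": 0.7, "turn": [0, 0, 0]}, {"delta_pos": [0, 0, 0], "fingers": 1, "turn": [0, 0, 0]}, {"delta_pos": [0, 0, 0], "fingers": 1, "turn": [0, 0, 0]}, {"delta_pos": [0, 0, 0], "fingers": 1, "turn": [0, 0, 0]}, {"delta_pos": [0, 0, 0], "fingers": 1, "turn": [0, 0, 0]}], force=35)

```text
clock: 16.52
position: [0.5615, -0.0796, 0.0905]
ee_rot: [0.998, -0.057, 0.001, 0.0]
ft_force: [-1.0, 0.5, 6.3]
grip_width: 0.527
grasp_force: 35.7
```

Converted, -0.035 m is -0.0438, -0.025 m is -0.0313.

>>> move_arm(plan=[{"delta_pos": [0, 0, -0.0125], "fingers": 1, "turn": [0, 0, 0]}, {"delta_pos": [0, 0, -0.0313], "fingers": 1, "turn": [0, 0, 0]}, {"delta_pos": [0, 0, -0.0438], "fingers": 1, "turn": [0, 0, 0]}, {"delta_pos": [0, 0, -0.0438], "fingers": 1, "turn": [0, 0, 0]}, {"delta_pos": [0, 0, -0.0438], "fingers": 1, "turn": [0, 0, 0]}, {"delta_pos": [0, 0, -0.0438], "fingers": 1, "turn": [0, 0, 0]}, {"delta_pos": [0, 0, -0.0438], "fingers": 1, "turn": [0, 0, 0]}, {"delta_pos": [0, 0, -0.0438], "fingers": 1, "turn": [0, 0, 0]}])

```text
clock: 17.52
position: [0.5609, -0.0797, 0.1246]
ee_rot: [0.998, -0.057, -0.0, -0.0]
ft_force: [0.7, 0.3, -0.7]
grip_width: 0.526
grasp_force: 36.1
```

```bash
python3 - <<'E'
from h import *
f=[]
for _ in range(5): camera('top'); f.append(get_obs()['ft_force'])
print(np.round(f,2),get_obs()['grip_width'])
E
```

```text
[[-0.33  0.32 -0.44]
 [ 0.37 -0.75 -1.85]
 [-0.17 -0.08 -1.34]
 [ 0.97 -1.08 -0.9 ]
 [ 0.03 -0.33 -0.54]] 0.528245935477506
```

The right one (about 1 N) is clearly the lighter; set it back and return to the left one.

Converted, -0.085 m is -0.1063, -0.035 m is -0.0438.

>>> move_arm(plan=[{"delta_pos": [0, 0, 0.015], "fingers": 1, "turn": [0, 0, 0]}, {"delta_pos": [0, 0, 0.03], "fingers": 1, "turn": [0, 0, 0]}, {"delta_pos": [0, 0, 0.04], "fingers": 1, "turn": [0, 0, 0]}, {"delta_pos": [0, 0, 0.0438], "fingers": 1, "turn": [0, 0, 0]}, {"delta_pos": [0, 0, 0.0438], "fingers": 1, "turn": [0, 0, 0]}, {"delta_pos": [0, 0, 0.0438], "fingers": 0, "turn": [0, 0, 0]}, {"delta_pos": [0, 0, 0.0438], "fingers": 0, "turn": [0, 0, 0]}, {"delta_pos": [0, 0, 0.0438], "fingers": 0, "turn": [0, 0, 0]}, {"delta_pos": [0, 0, 0.0188], "fingers": 0, "turn": [0, 0, 0]}, {"delta_pos": [0, 0, -0.0438], "fingers": 0, "turn": [0, 0, 0]}, {"delta_pos": [0, 0, -0.1063], "fingers": 0, "turn": [0, 0, 0]}, {"delta_pos": [0, 0, -0.1063], "fingers": 0, "turn": [0, 0, 0]}])

```text
clock: 19.27
position: [0.5633, -0.0793, 0.2152]
ee_rot: [0.998, -0.056, 0.004, 0.001]
ft_force: [0.1, 0.4, -0.7]
grip_width: 1.001
grasp_force: 0.0
```

```bash
python3 - <<'E'
from h import *
caps(); go([.5733,.069,.0905],-.11); print(get_obs()['ft_force'])
E
```

```text
top [227. 195.] 173 circle [0.5746 0.0688] 0.0227 z 0.1445 mean [0.5744 0.0686]
scene [243. 196.] 169 circle [0.5734 0.0701] 0.0233 z 0.1456 mean [0.5733 0.0697]
pos [ 0.5613 -0.0797  0.2109] delta [-0.0051 -0.1491  0.1203] turn [ 0.0005 -0.0018 -0.0032]
[ 0.56829869 -1.0389154  -1.43776594]
```

Converted, -0.149 m is -0.1863, 0.11 m is 0.1375.

>>> move_arm(plan=[{"delta_pos": [-0.0025, -0.0625, 0], "fingers": 0, "turn": [0, 0, 0]}, {"delta_pos": [-0.005, -0.125, 0], "fingers": 0, "turn": [0, 0, 0]}, {"delta_pos": [-0.0056, -0.1863, 0.0125], "fingers": 0, "turn": [0, 0, 0]}, {"delta_pos": [-0.0056, -0.1863, 0.0375], "fingers": 0, "turn": [0, 0, 0]}, {"delta_pos": [-0.0056, -0.1863, 0.0625], "fingers": 0, "turn": [0, 0, 0]}, {"delta_pos": [-0.0056, -0.1863, 0.0938], "fingers": 0, "turn": [0, 0, 0]}, {"delta_pos": [-0.0056, -0.1863, 0.1188], "fingers": 0, "turn": [0, 0, 0]}, {"delta_pos": [-0.0056, -0.1863, 0.1375], "fingers": 0, "turn": [0, 0, 0]}, {"delta_pos": [-0.0056, -0.1863, 0.15], "fingers": 0, "turn": [0, 0, 0]}, {"delta_pos": [-0.0056, -0.1863, 0.15], "fingers": 0, "turn": [0, 0, 0]}])

```text
clock: 20.62
position: [0.5731, 0.0688, 0.0892]
ee_rot: [0.998, -0.057, -0.0, 0.0]
ft_force: [-1.1, -0.6, -0.0]
grip_width: 1.003
grasp_force: 0.0
```

Converted, -0.14 m is -0.175, -0.11 m is -0.1375.

>>> move_arm(plan=[{"delta_pos": [0, 0, 0], "fingers": 0.3, "turn": [0, 0, 0]}, {"delta_pos": [0, 0, 0], "fingers": 0.7, "turn": [0, 0, 0]}, {"delta_pos": [0, 0, 0], "fingers": 1, "turn": [0, 0, 0]}, {"delta_pos": [0, 0, 0], "fingers": 1, "turn": [0, 0, 0]}, {"delta_pos": [0, 0, 0], "fingers": 1, "turn": [0, 0, 0]}, {"delta_pos": [0, 0, 0], "fingers": 1, "turn": [0, 0, 0]}, {"delta_pos": [0, 0, -0.025], "fingers": 1, "turn": [0, 0, 0]}, {"delta_pos": [0, 0, -0.0625], "fingers": 1, "turn": [0, 0, 0]}, {"delta_pos": [0, 0, -0.1], "fingers": 1, "turn": [0, 0, 0]}, {"delta_pos": [0, 0, -0.1375], "fingers": 1, "turn": [0, 0, 0]}, {"delta_pos": [0, 0, -0.175], "fingers": 1, "turn": [0, 0, 0]}, {"delta_pos": [0, 0, -0.175], "fingers": 1, "turn": [0, 0, 0]}], force=45)

```text
clock: 22.12
position: [0.5742, 0.0694, 0.2325]
ee_rot: [0.998, -0.056, 0.002, -0.0]
ft_force: [-0.0, 0.3, -4.2]
grip_width: 0.526
grasp_force: 47.5
```

```bash
python3 - <<'E'
from h import *
o=get_obs();print(o['ft_force'],o['grip_width'],o['grasp_force'],o['clock']); go([.507,.354,.235],-.11); go([.507,.354,.185],-.11)
E
```

```text
[-0.00787919  0.25266317 -4.19176559] 0.5258887794091287 47.53824234008789 22.125
pos [0.5742 0.0694 0.2325] delta [-0.0989 -0.2752 -0.0028] turn [-0.0006 -0.004  -0.003 ]
pos [0.5742 0.0694 0.2325] delta [-0.0991 -0.2752  0.0472] turn [-0.0006 -0.004  -0.003 ]
```

Converted, -0.275 m is -0.3438, -0.11 m is -0.1375.

>>> move_arm(plan=[{"delta_pos": [-0.0125, -0.0375, 0], "fingers": 1, "turn": [0, 0, 0]}, {"delta_pos": [-0.0313, -0.0875, 0], "fingers": 1, "turn": [0, 0, 0]}, {"delta_pos": [-0.05, -0.1375, 0], "fingers": 1, "turn": [0, 0, 0]}, {"delta_pos": [-0.0688, -0.1875, 0], "fingers": 1, "turn": [0, 0, 0]}, {"delta_pos": [-0.0875, -0.2375, 0], "fingers": 1, "turn": [0, 0, 0]}, {"delta_pos": [-0.1, -0.2813, 0], "fingers": 1, "turn": [0, 0, 0]}, {"delta_pos": [-0.1125, -0.3125, 0.0125], "fingers": 1, "turn": [0, 0, 0]}, {"delta_pos": [-0.1225, -0.3375, 0.0375], "fingers": 1, "turn": [0, 0, 0]}, {"delta_pos": [-0.1238, -0.3438, 0.0625], "fingers": 1, "turn": [0, 0, 0]}, {"delta_pos": [-0.1238, -0.3438, 0.075], "fingers": 1, "turn": [0, 0, 0]}, {"delta_pos": [-0.1238, -0.3438, 0.075], "fingers": 1, "turn": [0, 0, 0]}, {"delta_pos": [-0.1238, -0.3438, 0.075], "fingers": 1, "turn": [0, 0, 0]}])

```text
clock: 23.62
position: [0.5066, 0.353, 0.1704]
ee_rot: [0.998, -0.057, 0.0, -0.0]
ft_force: [0.6, 0.2, -3.6]
grip_width: 0.524
grasp_force: 47.5
```

>>> move_arm(plan=[{"delta_pos": [0, 0, 0], "fingers": 1, "turn": [0, 0, 0]}, {"delta_pos": [0, 0, 0], "fingers": 1, "turn": [0, 0, 0]}, {"delta_pos": [0, 0, 0], "fingers": 1, "turn": [0, 0, 0]}, {"delta_pos": [0, 0, 0], "fingers": 1, "turn": [0, 0, 0]}])

```text
clock: 24.12
position: [0.5061, 0.3533, 0.1698]
ee_rot: [0.998, -0.057, 0.0, 0.0]
ft_force: [0.7, 0.4, -3.5]
grip_width: 0.53
grasp_force: 47.5
```

```bash
python3 - <<'E'
from h import *
o=get_obs();print(o['ft_force'],o['grip_width'],o['grasp_force'],o['clock'],o['position'])
caps()
c=camera('scene'); save(c,'s9.png'); W=cloud(c)
a=-0.110; ex=np.array([np.cos(a),np.sin(a)]); L=(W[...,:2]-[.75,-.0266])@ex; M=(L<-.2)&(L>-.36)&(abs(W[...,1]+.01)<.15)&(W[...,2]>.15)&(W[...,2]<.165); print('front',np.median(L[M]))
E
```

```text
[ 0.69919128  0.41250302 -3.4960445 ] 0.529556667329466 47.5462532043457 24.125 [0.50606899 0.35329053 0.16976218]
top [276. 200.] 174 circle [ 0.5625 -0.0804] 0.0236 z 0.1449 mean [ 0.5625 -0.0801]
scene [286. 218.] 178 circle [ 0.5613 -0.0775] 0.0234 z 0.1453 mean [ 0.5614 -0.0781]
front -0.26534820400062403
```

View pics/s9.png

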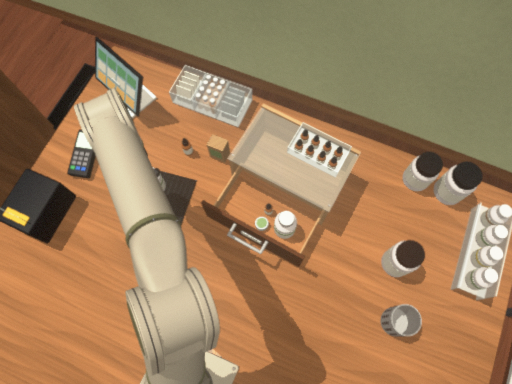

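The picture shows the drawer open with the lighter bottle upright at (286,223) and the tin and dropper standing beside it at (262,224) and (269,209). The arm is holding the heavier bottle over the mat near (175,195), so I'm handing in.

```bash
python3 -c "
from workcell import hand_in; print(hand_in())"
```

```text
the job is handed in; nothing more can be done
None
```

I handed the job in at about 24 s with the heavier bottle (the left one, about 3.5 N against 1 N) held upright about 100 mm above the mat, the lighter one standing back in the open drawer, and no verdict returned; the real fingertips sit about 38 mm short of the stated `tip_reach`, so I used the measured offset.

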